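# Line up a sculptor's turntable and pointing gauge

### The job

Set the little sculpture up for measuring: first turn the turntable under it, pushing gently with a fingertip on the side of any of its spokes, until the long ball-ended spoke points straight at the gauge's column; then push the gauge's swinging arm round until its needle points straight at the middle of the turntable. Only push, do not squeeze or lift anything: the sculpture rides round standing on the turntable without being touched, and everything else on the table stays where it is.

Things in the scene. Friction and masses are not known exactly. Their poses are not given: they have to be found in the camera images.
- wheel_axis (a point): turntable's grey wheel, 150 mm wide, 58 to 76 mm above the table, with four round steel spokes 12 mm thick at 67 mm height, 90 degrees apart, sticking out of its rim; three end 136 mm from the axis, one is longer. This point is on the upright axis at spoke height and turns with the wheel: x runs along the long spoke, z up
- long_spoke_end (a point): centre of the 26 mm steel ball on the end of the long spoke, 155 mm from the axis
- wheel (a joint): angle of the wheel in rad, growing counter-clockwise seen from above; zero differs from start to start; stops only at +-6.2. Friction and no spring: it stays where it is left, about 2 N on a spoke turns it
- gauge_axis (a point): pointing gauge's aluminium hub, 44 mm wide, on top of the column (90 to 116 mm above the table, black cap to 126), carrying one level arm: a bar 12 mm wide, 95 to 109 mm above the table, to 110 mm from the axis, then a thin needle. This point is on the upright axis at arm height and turns with the arm: x runs along the arm to the needle, z up
- needle_tip (a point): sharp end of the gauge's needle, 145 mm from the gauge's axis
- gauge_arm (a joint): angle of the gauge's arm in rad, growing counter-clockwise seen from above; zero differs from start to start; stops only at +-3.1, starts within 0.5 of 0. Friction and no spring: it stays where it is left, about 1.5 N moves it
- maquette: the sculpture: a small abstract terracotta form on a dark wooden plinth 56 x 56 mm, 96 mm high in all, standing loose on the middle of the wheel (origin under the plinth, 76 mm above the table)
- clay: brown block of firm clay, 70 x 100 x 55 mm high, loose; origin at the middle of its underside
- brush_pot: clay-coloured pot 80 mm wide with brushes in it, up to 215 mm high, loose; origin at the middle of its underside
- bottle: clear bottle, 60 mm wide, 160 mm high, loose; origin at the middle of its underside
- rolling_pin: wooden rolling pin, 48 mm thick, 220 mm long along its y axis, loose; origin at the middle of its underside
- modelling_tool: flat wooden modelling tool, 160 mm long along its x axis, 8 mm high, loose, lying between the turntable and the gauge; origin at the middle of its underside
- bowl: small white bowl, 100 mm wide, 40 mm high, loose; origin at the middle of its underside
- callipers: brass callipers lying flat, 130 mm long along x from the pivot at the origin, 8 mm high, loose
- turntable: the turntable: its dark round foot, 170 mm wide, fixed to the table; origin on the table under the axis
- gauge: the pointing gauge: its dark round foot 130 mm wide, 22 mm high, fixed to the table, and upright steel column 36 mm thick; origin on the table under the axis
Things that resemble listed ones, but are neither listed nor needed, are in the scene too. Leave any yellow look-alike of the gauge alone.

How it is judged:
By the outcome, as a careful person would: the job done as asked, in the order asked, and still so for the second after the job is handed in, with the robot touching nothing.
It also fails if it takes over 67 s, if anything falls off the work surface, if the arm or the gripper's body presses on something with over 40 N, if the wrist force passes 120 N, or if a joint passes its speed limit or range.

### The arm

A 6-joint arm with a two-finger parallel gripper is mounted at the origin on the work surface. World frame = base frame: x ahead of the robot, y to its left, z up, the work surface at z = 0. Lengths are in mm, angles in rad, forces in N, time in s.
With the tool pointing down it reaches from about 350 to 775 mm from the base axis. Payload 7.3 kg.
Tool frame: the origin (TCP) lies midway between the tips of the shut fingers; the grasp point (between the pads) lies 19 mm behind it; x points along the fingers, y is the direction in which the jaws open and shut, and the axes are right-handed (so a half turn about x gives the same grasp; the last joint's range is limited). The gripper opens to 92 mm and grips with 3 to 60 N. Pads are 19 mm wide; open, the fingers measure 130 mm over their backs; the gripper's body (75 mm by 190 mm) begins 47 mm behind the grasp point.
Start: joints at [-1.295, 0.342, 1.524, -0, 1.275, -0.146], TCP at [214.961, -478.996, 226.741] pointing down, gripper open.
Joint ranges: [-2.53, 2.53], [-0.77, 2.02], [0.04, 2.7], [-1, 4.14], [0.28, 2.66], [-3.11, 3.11]. Speed limits (rad/s): [2.57, 2.57, 3.14, 3.14, 3.14, 3.14].

### API

Orientations are given as [roll, pitch, yaw] about the fixed x, y, z axes, in that order (R = Rz(yaw) Ry(pitch) Rx(roll)).
In Python, from plant import get_obs, capture, close_job gives the robot as it stands. The module is installed in compiled form; this text tells all that it offers.
- The arm moves only by the tool send_rows, never from a script. Its argument "moves" is a list of rows, each a list of 4 numbers: the shift along the tool's x, y, z in mm, then the turn about the tool's x in degrees. In form: [[tx, ty, tz, yaw], ...]. A call has 1 to 8 rows; each row shifts and turns the commanded pose from where the row before left it, along the tool's axes as they then stand; what a row does not reach is not made up. A row lasts 1/8 s, in which the tool goes at most 62.5 mm and 10.7 degrees, less where a joint would pass 70% of its speed; a pose out of reach is approached as far as the arm can. A call with a gripper value outside its range is refused whole. "hand" is the opening, from 0 (shut) to 1 (fully open), set as the call begins (left out, the last holds). The fingers move at their own pace and stop on an object; the grip force is fixed at half the most. Time passes only in rows, so rows that do not move let the fingers close. It gives the time, the measured TCP pose, the force and the opening at its end, in the units of the state.
- get_obs(): the state, without advancing time (a new reading comes with each control period).
- capture(name): name is "scene" or "top"; returns a dict with "image" (400x640x3 uint8, red, green, blue), "K" (3x3 intrinsics, pixels), "dist" ([k1, k2, p1, p2, k3] as OpenCV has them; the pictures are not rectified), "position" and "attitude" of the camera in the world. Camera axes: x right, y down, z forward; pixel columns grow to the right and rows downward; lengths in mm; the calibration is good to about 2 mm. A picture is of the moment at which its call begins. There is no depth.
- close_job(): hands the job in, once; it reports no verdict.
The state is a dict: "time": time; "joint_positions": joint angles; "dq": joint speeds; "tau": joint torques, N m; "tool_pos": TCP position; "tcp_rot": TCP orientation; "contact_force": force on the tool from outside, world axes, zero at the start; "moment": the same for the moment, N m; "grip_width": finger opening in mm.
Only numpy, scipy, OpenCV 4.12 (cv2) and the standard library are available. Lean on these libraries where they do the work, as an engineer would, in place of code of your own. Each camera call takes 0.05 s, during which the arm holds its last target. There are 200 camera calls.

## Working session

There is one attempt and no reset: what is moved stays moved. The work goes in short steps, Python scripts to look and compute and a tool call to move; the robot and the scene stay as the last step left them, time stands still between calls to the robot, and variables do not carry over. Pictures are saved under pics/ and viewed, about 8 in all and at most 12, crops included, and the job is handed in when it is done.

Besides the shell and the picture viewer there is one more tool, called after "Call:" by a JSON object that holds its "op" and its "data", one argument or row to a line. send_rows: Moves the arm, as the interface text tells. Its arguments: {"type":"object","properties":{"moves":{"type":"array","items":{"type":"array","items":{"type":"number"}}},"hand":{"type":"number"}},"required":["moves"]}

```bash
mkdir -p pics; cat > h.py <<'E'
import numpy as np, cv2
from plant import get_obs, capture
def R_att(a):
    a=np.array(a,float)
    if a.shape==(3,3): return a
    if a.size==3:
        from scipy.spatial.transform import Rotation as R
        return R.from_euler('xyz',a).as_matrix()
    raise ValueError(a)
def ray(c,px):
    K=np.array(c['K']);d=np.array(c['dist'],float)
    u=cv2.undistortPoints(np.array(px,float).reshape(-1,1,2),K,d).reshape(-1,2)
    v=np.c_[u,np.ones(len(u))]@R_att(c['attitude']).T
    return np.array(c['position'],float),v
def plane(c,px,z):
    p,v=ray(c,px); t=(z-p[2])/v[:,2]
    return p+t[:,None]*v
def proj(c,P):
    R=R_att(c['attitude']);Q=(np.array(P,float).reshape(-1,3)-np.array(c['position']))@R
    return cv2.projectPoints(Q,np.zeros(3),np.zeros(3),np.array(c['K']),np.array(c['dist'],float))[0].reshape(-1,2)
def snap(n,name):
    c=capture(n); cv2.imwrite(f'pics/{name}.png',c['image'][:,:,::-1]); np.save(f'pics/{name}.npy',c,allow_pickle=True); return c
def load(name): return np.load(f'pics/{name}.npy',allow_pickle=True).item()
E
python3 - <<'E'
from h import *
for n in('scene','top'):
    c=snap(n,n+'0'); print(n,c['position'],c['attitude'],c['K'],c['dist'])
print(get_obs())
a=cv2.imread('pics/scene0.png');b=cv2.imread('pics/top0.png')
cv2.imwrite('pics/both.png',cv2.resize(np.vstack([a,b]),(0,0),fx=.75,fy=.75))
E
```

```text
scene [ 842.22674874  688.05173901 1014.83191749] [-2.45064501e+00 -2.50161451e-03  2.68116682e+00] [[395.61595895   0.         317.85168012]
 [  0.         395.61595895 198.66210701]
 [  0.           0.           1.        ]] [-0.03289713  0.          0.          0.          0.        ]
top [ 340.59244595   11.49161514 1481.94962208] [-3.03254068e+00  7.18559973e-04 -1.58226843e+00] [[494.18051251   0.         323.70331271]
 [  0.         494.18051251 192.40892253]
 [  0.           0.           1.        ]] [-0.08742646  0.          0.          0.          0.        ]
{'time': 0.1, 'joint_positions': array([-1.29501300e+00,  3.42634635e-01,  1.52490301e+00, -3.78847331e-05,
        1.27542634e+00, -1.45966513e-01]), 'dq': array([-0.00035902, -0.00272269, -0.00182563,  0.00194285,  0.00051594,
       -0.00136349]), 'tau': array([ 1.02984057e-03, -4.32005811e+01, -2.44694406e+01,  7.19505153e-02,
        5.26672555e-02, -4.43343197e-05]), 'tool_pos': array([ 214.83804064, -478.6300158 ,  226.13047728]), 'tcp_rot': array([-1.69035023,  1.56942451,  1.87300331]), 'contact_force': array([-0.01774398,  0.72849645,  0.81469702]), 'moment': array([0.03420923, 0.02497011, 0.03526126]), 'grip_width': 91.37586327683596}
```

View pics/top0.png

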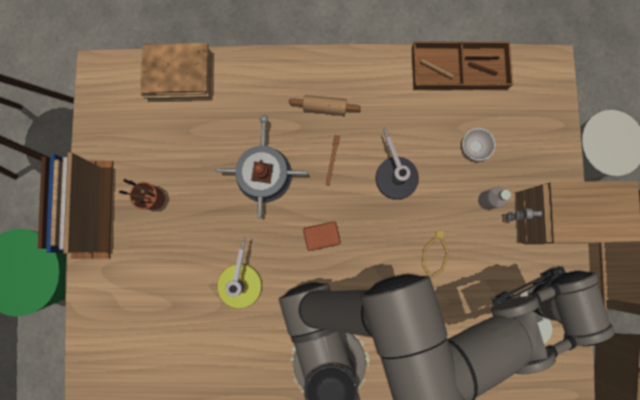

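View pics/scene0.png

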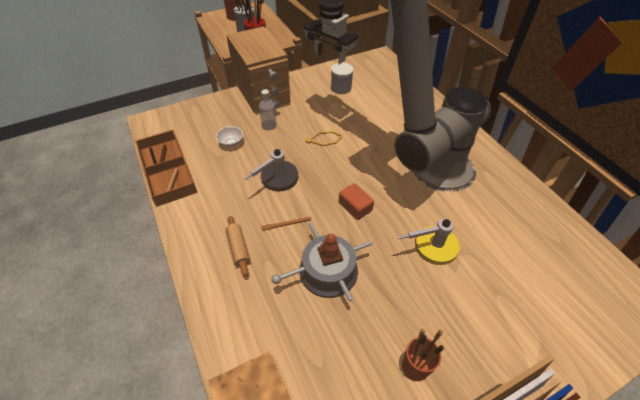

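The top view shows the turntable at (262,173), with its long spoke pointing up to a ball at (265,120). There are two gauge candidates:
- **Dark foot:** (397,178), cap at (402,173). This fits the description.
- **Yellow foot:** (240,285). This is the look-alike, so I'll leave it alone.

Next I'll measure and confirm with one enlarged crop.

```bash
python3 - <<'E'
from h import *
t=load('top0'); s=load('scene0')
for n,px,z in [('wheel',(262,173),76),('ball',(264,120),67),('cap',(402,173),126),('foot',(397,178),22),('tip',(384,130),102)]:
    print(n,plane(t,[px],z)[0].round(1))
W=plane(t,[(262,173)],76)[0];print(proj(s,[W]))
im=cv2.imread('pics/top0.png')
a=cv2.resize(im[105:230,205:330],(400,400),interpolation=cv2.INTER_CUBIC)
b=cv2.resize(im[110:210,350:450],(400,400),interpolation=cv2.INTER_CUBIC)
j=cv2.imread('pics/scene0.png')
c=cv2.resize(j[220:310,255:390],(400,267),interpolation=cv2.INTER_CUBIC)
d=cv2.resize(j[130:220,230:365],(400,267),interpolation=cv2.INTER_CUBIC)
cv2.imwrite('pics/crop0.png',cv2.resize(np.vstack([np.hstack([a,b]),np.hstack([c,d])]),(0,0),fx=.88,fy=.88))
E
```

```text
wheel [552.8 187.7  76. ]
ball [711.5 183.6  67. ]
cap [ 540.8 -207.4  126. ]
foot [ 541.2 -208.7   22. ]
tip [ 669.  -163.5  102. ]
[[330.40183804 254.38983095]]
```

View pics/crop0.png

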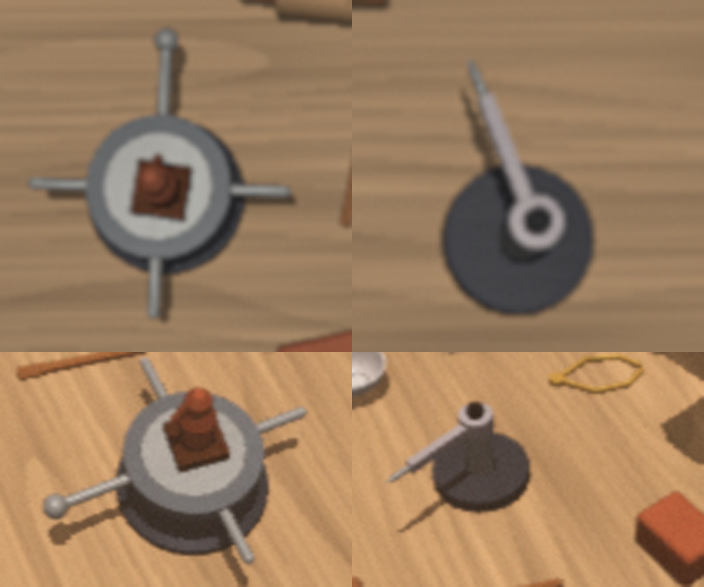

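```bash
cat >> h.py <<'E'
def blob(c,px,r,f):
    im=c['image'];x,y=px;h=cv2.cvtColor(im,cv2.COLOR_RGB2HSV).astype(int)
    m=f(h).astype(np.uint8); k=np.zeros_like(m);cv2.circle(k,(int(round(x)),int(round(y))),r,1,-1);return m*k
def axes():
    from scipy.spatial.transform import Rotation as R
    o=get_obs();return o,R.from_euler('xyz',o['tcp_rot']).as_matrix()
E
python3 - <<'E'
from h import *
from scipy.spatial.transform import Rotation as R
t=load('top0'); s=load('scene0')
top=dict(ball=(263.95,118.85),L=(215.65,170.3),Rr=(308,173.2),B=(259.7,217.9),disc=(261.5,171.6))
z=dict(ball=67,L=67,Rr=67,B=67,disc=76)
P={k:plane(t,[v],z[k])[0] for k,v in top.items()}
W=(P['L']+P['Rr'])/2;print({k:(v.round(1),np.linalg.norm((v-W)[:2]).round(1)) for k,v in P.items()},W)
cap=plane(t,[(402.8,172.5)],126)[0];tip=plane(t,[(384.1,127.6)],102)[0];print(cap,tip,np.linalg.norm((tip-cap)[:2]))
# scene view check: crop scale 2.963*.88=2.607
sc=lambda x,y,ox,oy:(ox+x/2.607,oy+(y-352)/2.607)
print('scene ball',plane(s,[sc(55,506,255,220)],67),'spokes',plane(s,[sc(148,364,255,220),sc(250,556,255,220),sc(303,411,255,220)],67))
print('cap',plane(s,[sc(475-352,410,230,130)],126),'tip',plane(s,[sc(390-352,481,230,130)],102))
o,M=axes();print(M.round(3))
h=cv2.cvtColor(t['image'],cv2.COLOR_RGB2HSV)
for p in [(264,119),(264,140),(252,152),(255,165),(230,171),(300,172),(281,190),(240,240),(275,140),(395,150),(402,173),(411,172)]: print(p,h[p[1],p[0]])
E
```

```text
{'ball': (array([714.9, 183.8,  67. ]), np.float64(157.2)), 'L': (array([563.8, 324.2,  67. ]), np.float64(134.5)), 'Rr': (array([551.9,  55.5,  67. ]), np.float64(134.5)), 'B': (array([424.1, 195.2,  67. ]), np.float64(133.9)), 'disc': (array([556.9, 189.2,  76. ]), np.float64(1.2))} [557.87615134 189.84447386  67.        ]
[ 542.16328202 -209.65628307  126.        ] [ 676.00074986 -163.98660493  102.        ] 141.4149472281531
scene ball [[715.16152828 186.78695531  67.        ]] spokes [[552.03591485  67.9353049   67.        ]
 [563.49528154 323.18577026  67.        ]
 [427.65399668 199.98942023  67.        ]]
cap [[ 545.02309568 -201.84929668  126.        ]] tip [[ 675.35943644 -157.96219386  102.        ]]
[[-0.     0.409 -0.912]
 [ 0.001 -0.912 -0.409]
 [-1.    -0.001 -0.   ]]
(264, 119) [ 20  11 137]
(264, 140) [ 19  25 112]
(252, 152) [100   7 103]
(255, 165) [  8 146  98]
(230, 171) [ 23   8 123]
(300, 172) [ 30   7 146]
(281, 190) [130  19  40]
(240, 240) [ 16  98 146]
(275, 140) [ 15  97 160]
(395, 150) [ 11  47 157]
(402, 173) [135  11  45]
(411, 172) [135   8  66]
```

Call:
{"op": "send_rows", "data": {
  "moves": [
    [-6, 0, 0, -9.4],
    [-6, 0, 0, -9.4],
    [-6, 0, 0, -9.4],
    [-6, 0, 0, -9.4],
    [-6, 0, 0, -9.4],
    [-6, 0, 0, -9.4],
    [-6, 0, 0, -9.4]
  ],
  "hand": 0
}}

```text
time: 0.98
tool_pos: [214.9, -478.8, 268.5]
tcp_rot: [-2.871, 1.57, 1.846]
contact_force: [-0.5, -0.5, 0.6]
grip_width: 26.4
```

Call:
{"op": "send_rows", "data": {
  "moves": [
    [0, 15, -24, 0],
    [0, 27, -43, 0],
    [0, 27, -43, 0],
    [0, 27, -43, 0],
    [0, 27, -43, 0],
    [0, 27, -43, 0],
    [0, 27, -43, 0],
    [0, 27, -43, 0]
  ]
}}

```text
time: 1.98
tool_pos: [419.7, -152.5, 268.6]
tcp_rot: [-1.653, 1.571, 3.059]
contact_force: [0.7, 0.4, 1.4]
grip_width: 0.7
```

Call:
{"op": "send_rows", "data": {
  "moves": [
    [0, 27, -43, 0],
    [0, 27, -43, 0],
    [0, 27, -43, 0],
    [0, 27, -43, 0],
    [0, 27, -43, 0],
    [0, 27, -43, 0],
    [0, 27, -43, 0],
    [0, 27, -43, 0]
  ]
}}

```text
time: 2.98
tool_pos: [635.9, 191.2, 268.1]
tcp_rot: [-1.076, 1.57, -2.647]
contact_force: [0.6, -0.2, 1.0]
grip_width: 0.4
```

Call:
{"op": "send_rows", "data": {
  "moves": [
    [0, 18, -25, 0],
    [0, 18, -25, 0],
    [10, 0, 0, -10],
    [10, 0, 0, -10],
    [10, 0, 0, -10],
    [10, 0, 0, -10],
    [10, 0, 0, -10],
    [10, 0, 0, -10]
  ]
}}

```text
time: 3.98
tool_pos: [671.1, 239.7, 207.6]
tcp_rot: [-2.324, 1.569, -2.842]
contact_force: [0.2, -0.3, -0.2]
grip_width: 0.3
```

Call:
{"op": "send_rows", "data": {
  "moves": [
    [20, 0, 0, -10],
    [20, 0, 0, -10],
    [20, 0, 0, -10],
    [30, 0, 0, 0],
    [30, 0, 0, 0],
    [0, 0, 0, 0]
  ]
}}

```text
time: 4.72
tool_pos: [669.4, 239.3, 85.2]
tcp_rot: [-2.899, 1.564, -2.899]
contact_force: [0.4, 0.3, 0.1]
grip_width: 0.5
```

```bash
python3 - <<'E'
from h import *
o,M=axes();print(o['tool_pos'],M.round(3),o['joint_positions'])
a=snap('scene','s1')['image'];b=snap('top','t1')['image']
z=np.hstack([cv2.resize(b[90:250,200:360],(400,400)),cv2.resize(a[160:320,230:390],(400,400))])
cv2.imwrite('pics/c1.png',z[:,:,::-1])
E
```

```text
[669.37773146 239.25494718  85.22455465] [[-0.007  0.001  1.   ]
 [-0.002  1.    -0.001]
 [-1.    -0.002 -0.007]] [ 2.35613282e-01  8.08204464e-01  1.09924768e+00 -4.80351136e-05
  1.24106392e+00 -1.33455098e+00]
```

View pics/c1.png

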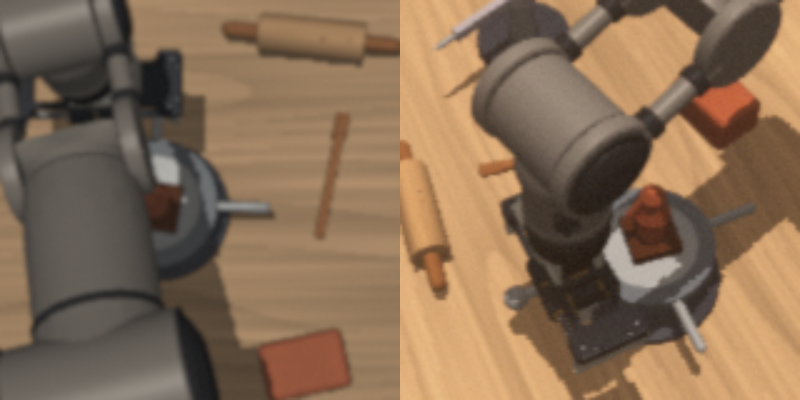

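Call:
{"op": "send_rows", "data": {
  "moves": [
    [13, 0, 0, 0],
    [12, 0, 0, 0],
    [0, -6, 0, 0],
    [0, -6, 0, 0],
    [0, -6, 0, 0],
    [0, -3, 0, 0],
    [0, -3, 0, 0],
    [0, 0, 0, 0]
  ]
}}

```text
time: 5.82
tool_pos: [671.4, 215.5, 63.8]
tcp_rot: [-0.451, 1.571, -0.451]
contact_force: [0.3, 0.2, 1.1]
grip_width: 0.6
```

Call:
{"op": "send_rows", "data": {
  "moves": [
    [2, -3, 0.6, 1.5],
    [2, -3, 0.6, 1.5],
    [0, -5, 1, 2.5],
    [0, -6, 1.2, 3],
    [0, -6, 1.2, 3],
    [0, -6, 1.2, 3],
    [0, -6, 1.2, 3],
    [0, -6, 1.2, 3]
  ]
}}

```text
time: 6.82
tool_pos: [673.1, 174.1, 59.8]
tcp_rot: [1.856, 1.57, 1.494]
contact_force: [-1.8, 1.3, 1.0]
grip_width: 0.9
```

```bash
python3 - <<'E'
from h import *
o,M=axes();print(o['tool_pos'],M[:2,1:].round(3),o['contact_force'])
a=snap('scene','s2')['image'];b=snap('top','t2')['image']
z=np.hstack([cv2.resize(b[90:250,200:360],(400,400)),cv2.resize(a[180:340,250:410],(400,400))])
cv2.imwrite('pics/c2.png',z[:,:,::-1])
E
```

```text
[673.05843823 174.13318592  59.8223113 ] [[ 0.354  0.935]
 [ 0.935 -0.354]] [-1.81095688  1.33486946  0.98850941]
```

View pics/c2.png

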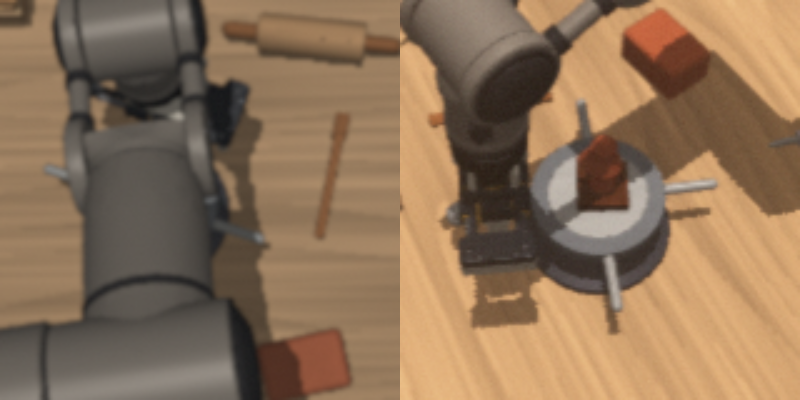

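Call:
{"op": "send_rows", "data": {
  "moves": [
    [0, -6, 1.2, 3],
    [0, -6, 1.2, 3],
    [0, -6, 1.2, 3],
    [0, -6, 1.2, 3],
    [0, -6, 1.2, 3],
    [0, -6, 1.2, 3],
    [0, -6, 1.2, 3],
    [0, -6, 1.2, 3]
  ]
}}

```text
time: 7.92
tool_pos: [656.8, 128.7, 59.9]
tcp_rot: [1.504, 1.57, 0.726]
contact_force: [0.4, 2.5, -0.7]
grip_width: 0.6
```

Call:
{"op": "send_rows", "data": {
  "moves": [
    [0, -6, 1.2, 3],
    [0, -6, 1.2, 3],
    [0, -6, 1.2, 3],
    [0, -6, 1.2, 3],
    [0, -6, 1.2, 3],
    [0, -6, 1.2, 3],
    [0, -4, 0.8, 2],
    [0, -2, 0.4, 1]
  ]
}}

```text
time: 8.93
tool_pos: [628.2, 97.0, 60.0]
tcp_rot: [1.342, 1.57, 0.198]
contact_force: [0.2, 2.0, 1.4]
grip_width: 0.6
```

```bash
python3 - <<'E'
from h import *
o,M=axes();print(o['tool_pos'],M[:2,1:].round(3),o['contact_force'])
a=snap('scene','s3')['image'];b=snap('top','t3')['image']
z=np.hstack([cv2.resize(b[90:250,200:360],(400,400)),cv2.resize(a[180:340,250:410],(400,400))])
cv2.imwrite('pics/c3.png',z[:,:,::-1])
E
```

```text
[628.18397067  97.04849479  60.01525008] [[ 0.91   0.414]
 [ 0.414 -0.91 ]] [0.17862933 2.02687851 1.44758013]
```

View pics/c3.png

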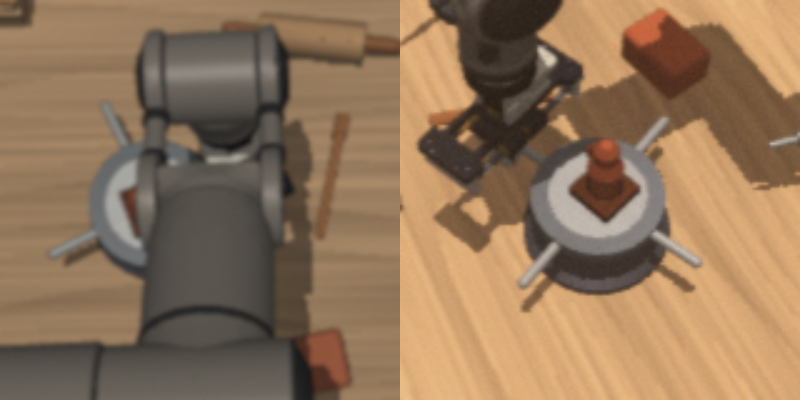

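```bash
cat >> h.py <<'E'
def ang(W,P): d=np.array(P)[:2]-np.array(W)[:2]; return np.degrees(np.arctan2(d[1],d[0])),np.hypot(*d)
E
python3 - <<'E'
from h import *
s=load('s3');t=load('t3')
f=lambda x,y:(250+(x-400)/2.5,180+y/2.5)
P=plane(s,[f(523,284),f(699,263),f(665,120)],67);print(P.round(1),(P[0]+P[2])/2)
T=plane(t,[(200+52/2.5,90+254/2.5),(200+103/2.5,90+105/2.5)],67);print(T.round(1))
W=(557,190)
print([ang(W,p) for p in P],[ang(W,p) for p in T]); print(ang((557,190),(543,-206)))
E
```

```text
[[677.5 252.2  67. ]
 [501.  312.8  67. ]
 [441.1 136.4  67. ]] [559.32438677 194.30934714  67.        ]
[[501.3 308.3  67. ]
 [676.4 250.5  67. ]]
[(np.float64(27.309360792347523), np.float64(135.62687266933503)), (np.float64(114.50285718345293), np.float64(134.92158220432955)), (np.float64(-155.17119567723122), np.float64(127.66165255509873))] [(np.float64(115.20875325212174), np.float64(130.7696979625147)), (np.float64(26.864666610281308), np.float64(133.85374310185694))]
(np.float64(-92.02476508156104), np.float64(396.2473974677941))
```

Call:
{"op": "send_rows", "data": {
  "moves": [
    [0, -4, 0.8, 2],
    [0, -6, 1.2, 3],
    [0, -6, 1.2, 3],
    [0, -6, 1.2, 3],
    [0, -6, 1.2, 3],
    [0, -6, 1.2, 3],
    [0, -4, 0.8, 2],
    [0, -4, 0.8, 2]
  ]
}}

```text
time: 10.02
tool_pos: [589.9, 77.8, 59.8]
tcp_rot: [1.512, 1.57, -0.0]
contact_force: [0.3, 2.3, 1.3]
grip_width: 0.3
```

Call:
{"op": "send_rows", "data": {
  "moves": [
    [0, -2, 0.4, 1],
    [0, 0, 0, 0]
  ]
}}

```text
time: 10.28
tool_pos: [587.8, 77.1, 59.7]
tcp_rot: [-0.796, 1.57, -2.324]
contact_force: [0.2, -0.1, 1.5]
grip_width: 0.5
```

```bash
python3 - <<'E'
from h import *
o,M=axes();print(o['tool_pos'],M[:2,1:].round(3),o['contact_force'])
a=snap('scene','s4')['image'];b=snap('top','t4')['image']
z=np.hstack([cv2.resize(b[90:250,190:350],(400,400),interpolation=cv2.INTER_CUBIC),cv2.resize(a[180:340,250:410],(400,400),interpolation=cv2.INTER_CUBIC)])
cv2.imwrite('pics/c4.png',z[:,:,::-1])
E
```

```text
[587.78397575  77.13515599  59.68819976] [[ 0.999  0.043]
 [ 0.043 -0.999]] [ 0.16896481 -0.14490609  1.45715026]
```

View pics/c4.png

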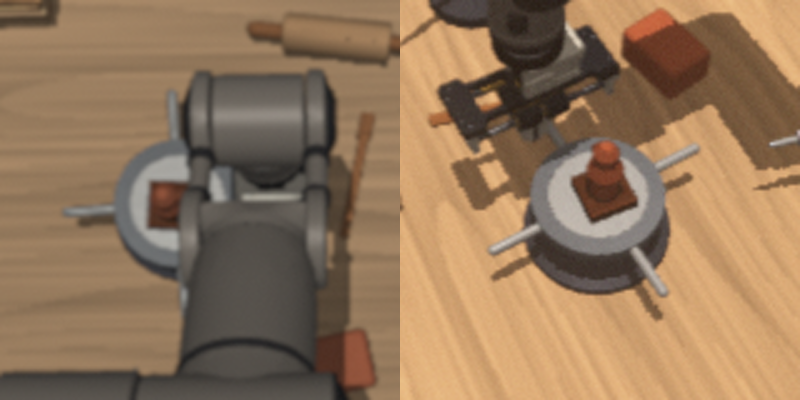

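```bash
cat >> h.py <<'E'
def spoke(c,W,a0,r0=88,r1=130,da=9,z=67,w=14):
    h=cv2.cvtColor(c['image'],cv2.COLOR_RGB2HSV).astype(int)
    p0=proj(c,[[W[0]+110*np.cos(np.radians(a0)),W[1]+110*np.sin(np.radians(a0)),z]])[0]
    yy,xx=np.mgrid[0:400,0:640]; k=np.hypot(xx-p0[0],yy-p0[1])<40
    px=np.c_[xx[k],yy[k]]; S=h[yy[k],xx[k],1]; V=h[yy[k],xx[k],2]
    P=plane(c,px,z)[:,:2]-np.array(W)[:2]; u=np.array([np.cos(np.radians(a0)),np.sin(np.radians(a0))]); n=np.array([-u[1],u[0]])
    for _ in range(3):
        l=P@u; q=P@n; wt=np.clip(70-S,0,50)*(V>50)
        m=(l>r0)&(l<r1)&(abs(q-0)<w+abs(0))&(wt>0)
        if m.sum()<8: return None
        k1=np.polyfit(l[m],q[m],1,w=np.sqrt(wt[m])); 
        break
    return a0,m.sum(),k1[0]*57.3+a0, k1[1]+110*k1[0], u,n
def axis_from(c,W,angs):
    A=[];b=[];out=[]
    for a in angs:
        r=spoke(c,W,a)
        if r is None: out.append(None);continue
        out.append((r[0],int(r[1]),round(r[2],2),round(r[3],2)))
    return out
E
python3 - <<'E'
from h import *
W=np.array([557.,190.])
for n in('top0','scene0'):
    c=load(n);w=W.copy()
    a=-2.
    for _ in range(4):
        rs=[spoke(c,w,a+90*k) for k in range(4)]
        q=np.array([r[3] for r in rs]) # lateral offset at r=110; = 110*da + n.dw
        N=np.array([[110,*r[5]] for r in rs]); s=np.linalg.lstsq(N,q,rcond=None)[0]
        a+=np.degrees(s[0]); w+=s[1:]
    print(n,'W',w.round(2),'a',round(a,2),'resid',(N@s-q).round(2),[round(r[2],1) for r in rs],[int(r[1]) for r in rs])
    h=cv2.cvtColor(c['image'],cv2.COLOR_RGB2HSV).astype(int)
    p=proj(c,[[543,-206,121]])[0]
    m=blob(c,p,9,lambda h:h[:,:,2]<75)
    nn,l,st,ce=cv2.connectedComponentsWithStats(m); i=np.argmin([np.hypot(*(ce[j]-p)) if st[j,4]>8 else 99 for j in range(1,nn)])+1
    G=plane(c,[ce[i]],121)[0]; print('cap',p,ce[i],st[i],G, 'dir',ang(w,G))
# now
for n in('t4','s4'):
    c=load(n)
    for w in ([557,190],):
        print(n,axis_from(c,w,[-88,2,92,182]))
E
```

```text
top0 W [559.51 190.99] a -2.59 resid [-0.07  0.07 -0.07  0.07] [np.float64(-2.9), np.float64(85.6), np.float64(176.9), np.float64(267.4)] [70, 71, 79, 78]
cap [401.20296727 172.48342238] [402.36666667 172.36666667] [400 170   6   6  30] [ 543.29499718 -209.26917023  121.        ] dir (np.float64(-92.32048670176701), np.float64(400.59056804012783))
scene0 W [559.85 192.03] a -2.48 resid [ 0.24 -0.24  0.24 -0.24] [np.float64(-3.5), np.float64(82.4), np.float64(177.5), np.float64(267.0)] [62, 89, 51, 39]
cap [277.38206174 152.37864677] [276.90909091 152.09090909] [275 150   5   5  22] [ 543.86036878 -207.92486111  121.        ] dir (np.float64(-92.2893198350624), np.float64(400.2767027519532))
t4 [(-88, 141, np.float64(-88.38), np.float64(0.64)), (2, 94, np.float64(4.58), np.float64(0.63)), (92, 69, np.float64(92.62), np.float64(0.65)), (182, 88, np.float64(183.17), np.float64(4.86))]
s4 [(-88, 33, np.float64(-87.88), np.float64(6.7)), (2, 68, np.float64(3.72), np.float64(5.5)), (92, 98, np.float64(88.37), np.float64(0.25)), (182, 48, np.float64(183.89), np.float64(1.57))]
```

```bash
cat >> h.py <<'E'
WT={'t':np.array([559.5,191.0]),'s':np.array([559.85,192.0])}
def wheel(n,c,a,ks):
    for _ in range(3):
        rs=[spoke(c,WT[n],a+90*k) for k in ks]
        d=[np.degrees(np.arctan2(r[3],110)) for r in rs]; a+=np.mean(d)
    return round(a,2),np.round(d,2),[int(r[1]) for r in rs]
E
python3 - <<'E'
from h import *
for n,c,ks in(('t',load('t4'),(1,2)),('s',load('s4'),(1,2,3))): print(n,wheel(n,c,-88,ks))
E
```

```text
t (np.float64(-86.29), array([ 0.05, -0.05]), [76, 72])
s (np.float64(-86.1), array([ 0.29, -0.15, -0.09]), [70, 96, 49])
```

Call:
{"op": "send_rows", "data": {
  "moves": [
    [0, -2, 0.4, 1],
    [0, -4, 0.8, 2],
    [0, -3, 0.6, 1.5],
    [0, -2, 0.4, 1],
    [0, 0, 0, 0],
    [0, 0, 0, 0]
  ]
}}

```text
time: 11.12
tool_pos: [576.7, 75.0, 59.5]
tcp_rot: [-1.297, 1.57, -2.92]
contact_force: [0.0, -1.1, 0.6]
grip_width: 0.7
```

```bash
python3 - <<'E'
from h import *
print(get_obs()['contact_force'])
for n,c,ks in(('t',snap('top','t5'),(1,2)),('s',snap('scene','s5'),(1,2,3))): print(n,wheel(n,c,-92,ks))
E
```

```text
[ 0.02678428 -1.09049263  0.56110966]
t (np.float64(-92.94), array([-1.1,  0.9]), [96, 79])
s (np.float64(-91.84), array([ 0.01,  0.1 , -0.11]), [64, 98, 51])
```

Call:
{"op": "send_rows", "data": {
  "moves": [
    [0, -0.8, 0, 0],
    [0, 0, 0, 0],
    [0, 0, 0, 0]
  ]
}}

```text
time: 11.6
tool_pos: [576.3, 75.0, 59.7]
tcp_rot: [1.308, 1.57, -0.316]
contact_force: [1.1, 0.5, -0.3]
grip_width: 0.1
```

Call:
{"op": "send_rows", "data": {
  "moves": [
    [0, 4, 0, 0],
    [0, 10, 0, 0],
    [-10, 10, 0, 0],
    [-30, 10, 0, 0],
    [-40, 0, 0, 0],
    [-40, 0, 0, 0],
    [0, 20, 20, 0],
    [0, 25, 35, 0]
  ]
}}

```text
time: 12.6
tool_pos: [653.2, 16.5, 180.8]
tcp_rot: [1.682, 1.569, 0.061]
contact_force: [0.5, 0.1, -0.3]
grip_width: 0.7
```

Call:
{"op": "send_rows", "data": {
  "moves": [
    [0, 15, 40, 0],
    [0, 0, 50, 0],
    [0, 0, 50, 0],
    [0, 0, 50, 0],
    [0, 0, 0, 0]
  ]
}}

```text
time: 13.22
tool_pos: [656.8, -178.9, 179.2]
tcp_rot: [-0.31, 1.57, -1.939]
contact_force: [-0.3, 0.0, -0.4]
grip_width: 0.7
```

```bash
python3 - <<'E'
from h import *
o,M=axes();print(o['tool_pos'],M[:2,1:].round(3))
a=snap('scene','s6');b=snap('top','t6')
print(wheel('t',b,-92,(1,2,3)),wheel('t',b,-92,(0,1,2,3)),wheel('s',a,-92,(1,2,3)),wheel('s',a,-92,(0,1,2,3)))
b=b['image'];a=a['image']
z=np.hstack([cv2.resize(b[60:260,210:450],(480,400),interpolation=cv2.INTER_CUBIC),cv2.resize(a[120:320,230:390],(320,400),interpolation=cv2.INTER_CUBIC)])
cv2.imwrite('pics/c6.png',z[:,:,::-1])
E
```

```text
[ 656.79281609 -178.85068896  179.21013858] [[ 0.998 -0.058]
 [-0.058 -0.998]]
(np.float64(-91.8), array([ 0.03, -0.16,  0.14]), [68, 77, 74]) (np.float64(-91.87), array([-0.19,  0.09, -0.1 ,  0.2 ]), [75, 68, 77, 74]) (np.float64(-91.87), array([ 0.02,  0.08, -0.1 ]), [62, 94, 51]) (np.float64(-91.81), array([ 0.19, -0.04,  0.02, -0.17]), [41, 62, 94, 51])
```

View pics/c6.png

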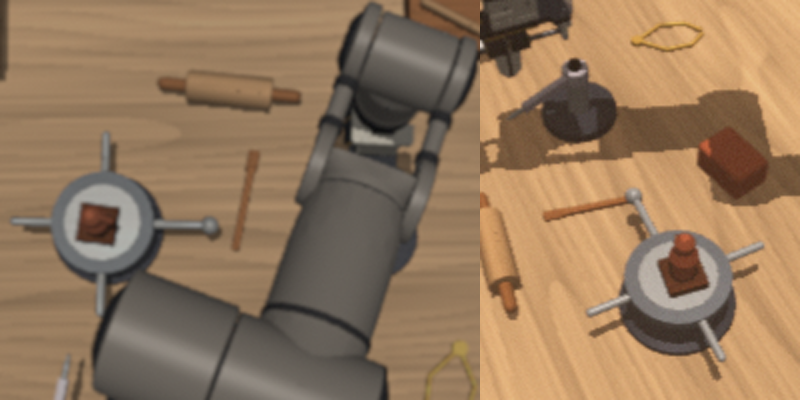

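Call:
{"op": "send_rows", "data": {
  "moves": [
    [0, -17.6, 41, 0],
    [4, 0, 0, 9.7],
    [4, 0, 0, 9.7],
    [4, 0, 0, 9.7],
    [4, 0, 0, 9.7],
    [4, 0, 0, 9.7],
    [4, 0, 0, 9.7],
    [4, 0, 0, 9.7]
  ]
}}

```text
time: 14.32
tool_pos: [638.0, -212.5, 151.7]
tcp_rot: [-2.077, 1.57, 1.395]
contact_force: [-0.1, 0.5, 0.1]
grip_width: 0.4
```

Call:
{"op": "send_rows", "data": {
  "moves": [
    [0, 0, 0, 0],
    [20, 0, 0, 0],
    [20, 0, 0, 0],
    [19, 0, 0, 0],
    [0, 0, 0, 0]
  ]
}}

```text
time: 14.95
tool_pos: [636.8, -213.3, 91.4]
tcp_rot: [-0.811, 1.568, 2.668]
contact_force: [0.1, 0.0, -0.4]
grip_width: 0.1
```

```bash
python3 - <<'E'
from h import *
o,M=axes();print(o['tool_pos'],M[:2,1:].round(3),o['contact_force'])
p=o['tool_pos'][:2]-[543.5,-208.6];a=np.radians(18.9);print('radial',p@[np.cos(a),np.sin(a)],'off',p@[np.sin(a),-np.cos(a)])
E
```

```text
[ 636.77879493 -213.26288156   91.3739603 ] [[ 0.33  -0.944]
 [-0.944 -0.33 ]] [ 0.09297829  0.01528483 -0.35234822]
radial 86.7393136198745 off 34.62611039827556
```

Call:
{"op": "send_rows", "data": {
  "moves": [
    [0, -5, 0, 0],
    [0, -5, 0, 0],
    [0, -3, 0, 0],
    [0, -1.5, -0.3, -1],
    [0, -3, -0.6, -2],
    [0, -4.5, -1, -3],
    [0, -4.5, -1, -3],
    [0, -4.5, -1, -3]
  ]
}}

```text
time: 15.95
tool_pos: [629.6, -184.3, 92.9]
tcp_rot: [2.053, 1.57, -0.544]
contact_force: [0.4, -0.6, 0.9]
grip_width: 0.4
```

Call:
{"op": "send_rows", "data": {
  "moves": [
    [0, -4.5, -1, -3],
    [0, -4.5, -1, -3],
    [0, -4.5, -1, -3],
    [0, -4.5, -1, -3],
    [0, -4.5, -1, -3],
    [0, -4.5, -1, -3],
    [0, -4.5, -1, -3],
    [0, -4.5, -1, -3]
  ]
}}

```text
time: 16.95
tool_pos: [612.0, -152.0, 92.9]
tcp_rot: [2.167, 1.57, -0.01]
contact_force: [1.6, -0.2, 0.6]
grip_width: 0.5
```

Call:
{"op": "send_rows", "data": {
  "moves": [
    [0, -4.5, -1, -3],
    [0, -4.5, -1, -3],
    [0, -4.5, -1, -3],
    [0, -4.5, -1, -3],
    [0, -4.5, -1, -3],
    [0, -4.5, -1, -3],
    [0, -3, -0.6, -2],
    [0, 0, 0, 0]
  ]
}}

```text
time: 17.95
tool_pos: [587.6, -132.9, 92.7]
tcp_rot: [-1.458, 1.57, 2.994]
contact_force: [0.2, 0.7, 0.3]
grip_width: 0.7
```

```bash
python3 - <<'E'
from h import *
o,M=axes();print(o['tool_pos'],M[:2,1:].round(3),o['contact_force'])
p=o['tool_pos'][:2]-[543.5,-208.6];print('r',np.hypot(*p),'arm angle est',np.degrees(np.arctan2(p[1],p[0])+np.arcsin(20.3/np.hypot(*p))))
a=snap('scene','s7');b=snap('top','t7')
print(wheel('s',a,-92,(1,2,3)))
pa=proj(a,[[543.5,-130,102]])[0].astype(int);pb=proj(b,[[543.5,-130,102]])[0].astype(int);print(pa,pb)
b=b['image'];a=a['image']
k=lambda i,p:cv2.resize(i[p[1]-45:p[1]+45,p[0]-45:p[0]+45],(400,400),interpolation=cv2.INTER_CUBIC)
cv2.imwrite('pics/c7.png',np.hstack([k(b,pb),k(a,pa)])[:,:,::-1])
E
```

```text
[ 587.58886604 -132.91886246   92.659633  ] [[ 0.966 -0.257]
 [-0.257 -0.966]] [0.19217342 0.68151747 0.311129  ]
r 87.58688650882861 arm angle est 73.17789091180337
(np.float64(-91.86), array([-0.01,  0.1 , -0.1 ]), [63, 92, 51])
[286 171] [373 173]
```

View pics/c7.png

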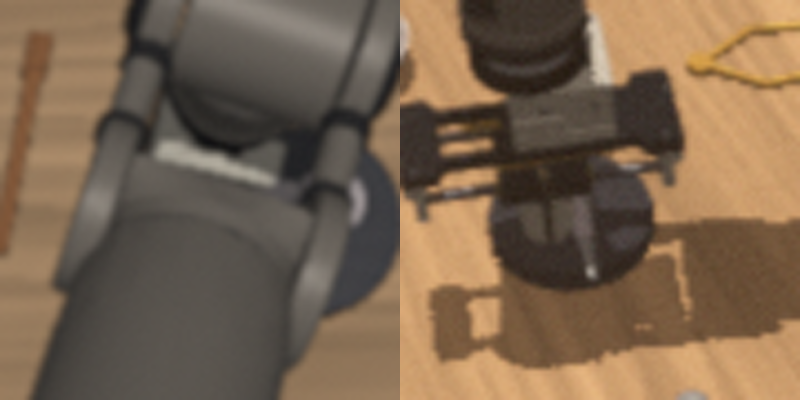

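```bash
python3 - <<'E'
from h import *
s=load('s7');P=plane(s,[(284.2,188.6)],102)[0];print(P,ang((543.9,-207.9),P))
print(proj(s,[[549.6,-63.6,102]]))
E
```

```text
[579.33162432 -68.49034907 102.        ] (np.float64(75.73993001487817), np.float64(143.84175601467987))
[[293.73025671 186.44624625]]
```

Call:
{"op": "send_rows", "data": {
  "moves": [
    [0, -3, -0.7, -2],
    [0, -4.5, -1, -3],
    [0, -4.5, -1, -3],
    [0, -2, -0.4, -1.5],
    [0, -1, -0.2, -0.5],
    [0, 0, 0, 0]
  ]
}}

```text
time: 18.8
tool_pos: [573.7, -127.0, 92.7]
tcp_rot: [-1.393, 1.571, -3.05]
contact_force: [0.4, 1.2, 0.1]
grip_width: 0.4
```

```bash
python3 - <<'E'
from h import *
o,M=axes();print(o['tool_pos'],M[:2,1:].round(3),o['contact_force'])
a=snap('scene','s8')
h=cv2.cvtColor(a['image'],cv2.COLOR_RGB2HSV).astype(int)
p=proj(a,[[549.6,-63.6,102]])[0];x,y=p.round().astype(int);print(p)
print(h[y-8:y+6,x-10:x+8,2]); print(h[y-8:y+6,x-10:x+8,1])
b=a['image'];p=(x,y)
cv2.imwrite('pics/c8.png',cv2.resize(b[y-45:y+25,x-35:x+35],(560,560),interpolation=cv2.INTER_CUBIC)[:,:,::-1])
E
```

```text
[ 573.74178141 -126.98309045   92.70995245] [[ 0.996 -0.086]
 [-0.086 -0.996]] [0.43267574 1.15121565 0.06301252]
[293.73025671 186.44624625]
[[ 61  67  79  91  88  84  69  58  63  72  75  72  61  57  89 103 113 109]
 [ 59  65  74  80  89  88  71  58  69  68  62  64  58  64  97 106 107 107]
 [ 58  57  70  80  86  92  74  58  60  59  60  54  53  78 107 110 106 110]
 [ 60  54  61  71  77  90  76  63  57  51  51  48  56  97 116 112 108 108]
 [ 55  55  58  57  67  85  86  72  53  52  53  52  68 102 117 114 112 107]
 [ 56  52  55  58  63  78  90  81  54  48  51  62  97 114 117 117 116 105]
 [ 56  53  57  51  58  65  84  89  69  50  59  82 108 116 119 120 117 112]
 [ 56  55  57  50  49  56  93 102  77  57  82 109 120 118 116 119 119 114]
 [ 54  52  53  51  48  56  77 127 108  87 103 121 121 120 116 117 117 117]
 [ 53  52  50  49  53  51  60  92 106 112 119 123 121 125 117 118 118 114]
 [ 51  48  51  53  52  62  71  98 112 121 123 123 120 124 123 116 118 115]
 [ 54  54  59  68  72  90 100 108 114 120 118 123 119 123 122 119 116 115]
 [ 71  77  92  99  98 102 104 110 115 118 119 119 122 121 
[... 443 characters left out ...]
113 120 126 127 123 126]
 [ 87  78  83  70  65  49  51  54  80  90 100 103 116 125 122 124 123 126]
 [ 82  87  81  80  70  71  55  52  70  97  99 118 120 123 124 121 124 123]
 [ 77  83  81  92  94  77  38  35  53  94 112 124 123 128 130 126 124 125]
 [ 90  88  91 100  96  96  53  34  47  97 126 126 129 121 125 124 126 122]
 [ 77  93  92 104  87 100  89  64  89 114 118 126 122 124 126 123 119 132]
 [ 95 101 105  96  98  99 111 114 116 124 122 129 125 125 124 123 123 126]
 [ 94 123  99 105 110 119 117 123 121 125 128 126 120 129 125 124 130 118]
 [108 113 119 118 120 125 130 121 122 125 122 124 127 129 123 122 123 125]
 [128 123 130 124 126 130 126 133 124 122 125 123 121 124 124 128 120 123]]
```

View pics/c8.png

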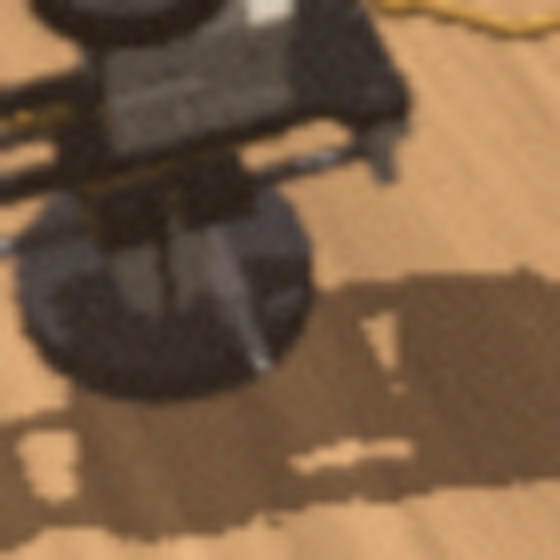

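```bash
python3 - <<'E'
from h import *
s=load('s8')
G=(543.9,-207.9)
for q in [(291.3,186.6),(291.75,187)]:
    P=plane(s,[q],102)[0];print(P,ang(G,P))
t=np.radians(87.72)
print('target px',proj(s,[[G[0]+145*np.cos(t),G[1]+145*np.sin(t),102]]))
E
```

```text
[556.55163516 -66.32903155 102.        ] (np.float64(84.89326952435295), np.float64(142.13515743656805))
[555.97642591 -64.22293284 102.        ] (np.float64(85.1954360567587), np.float64(144.18370119277708))
target px [[293.78788245 186.58196258]]
```

Call:
{"op": "send_rows", "data": {
  "moves": [
    [0, -1.5, -0.3, -1],
    [0, -1.3, -0.3, -0.8],
    [0, 0, 0, 0],
    [0, 0, 0, 0],
    [0, 5, 0, 0],
    [0, 15, 0, 0],
    [0, 20, 0, 0],
    [-25, 5, 0, 0]
  ]
}}

```text
time: 19.85
tool_pos: [615.8, -128.4, 115.9]
tcp_rot: [-1.78, 1.567, 2.877]
contact_force: [0.3, 0.0, 1.4]
grip_width: 0.5
```

Call:
{"op": "send_rows", "data": {
  "moves": [
    [-50, 0, 0, 0],
    [-30, 0, 20, 0],
    [0, 0, 50, 0],
    [0, 0, 50, 0],
    [0, 0, 50, 0],
    [0, 0, 50, 0],
    [0, 0, 20, 0],
    [0, 0, 0, 0]
  ]
}}

```text
time: 20.85
tool_pos: [602.5, -369.1, 197.0]
tcp_rot: [-2.291, 1.57, 2.365]
contact_force: [-0.9, 0.6, 0.0]
grip_width: 0.4
```

```bash
python3 - <<'E'
from h import *
o,M=axes();print(o['tool_pos'],M[:2,1:].round(3),o['contact_force'])
a=snap('scene','s9');b=snap('top','t9')
print(wheel('s',a,-92,(0,1,2,3)),wheel('t',b,-92,(0,1,2,3)))
# arm bar and needle direction: low-sat fit along predicted line at z=102
for n,c,G in(('top',b,(543.3,-209.3)),('scene',a,(543.9,-207.9))):
    for r0,r1 in((30,105),(45,140)):
        g=spoke(c,G,87.7,r0,r1,z=102,w=12); print(n,r0,r1,g[:4] if g else None)
pa=proj(a,[[543.5,-130,102]])[0].astype(int);pb=proj(b,[[543.5,-130,102]])[0].astype(int);print(pa,pb)
k=lambda i,p:cv2.resize(i[p[1]-35:p[1]+35,p[0]-35:p[0]+35],(400,400),interpolation=cv2.INTER_CUBIC)
cv2.imwrite('pics/c9.png',np.hstack([k(b['image'],pb),k(a['image'],pa)])[:,:,::-1])
E
```

```text
[ 602.50551488 -369.08629217  197.02709478] [[ 0.998 -0.056]
 [-0.056 -0.998]] [-0.85578401  0.57212622  0.01441676]
(np.float64(-91.83), array([ 0.2 , -0.08,  0.02, -0.14]), [44, 63, 94, 51]) (np.float64(-91.91), array([-0.14,  0.13, -0.06,  0.07]), [75, 66, 77, 72])
top 30 105 (87.7, np.int64(173), np.float64(88.35805577076978), np.float64(-1.1025638131318063))
top 45 140 (87.7, np.int64(179), np.float64(88.23536618177606), np.float64(-1.2146016729904756))
scene 30 105 (87.7, np.int64(128), np.float64(86.95174528564014), np.float64(0.8358868806979465))
scene 45 140 (87.7, np.int64(153), np.float64(85.45653727683852), np.float64(-0.07635892640292319))
[286 171] [373 173]
```

View pics/c9.png

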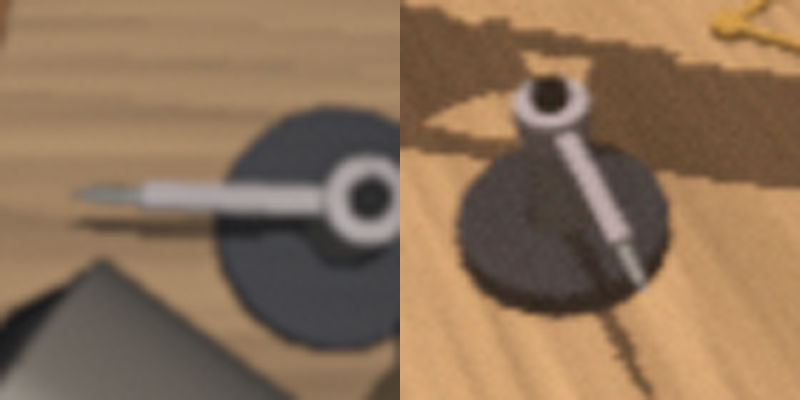

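```bash
sed -i 's/da=9,z=67,w=14)/da=9,z=67,w=14,vmin=50)/; s/(V>50)/(V>vmin)/' h.py; python3 - <<'E'
from h import *
a=load('s9');b=load('t9')
for n,c,G in(('top',b,(543.3,-209.3)),('scene',a,(543.9,-207.9))):
  for vm in(95,115):
    for r0,r1 in((32,106),(75,106),(106,142)):
        g=spoke(c,G,87.7,r0,r1,z=102,w=14,vmin=vm); print(n,vm,r0,r1,[np.round(v,2) for v in g[:4]] if g else None)
# tip clicks
pt=(373-35+75*70/400,173-35+194*70/400); ps=(286-35+243*70/400,171-35+287*70/400)
for c,G,q in((b,(543.3,-209.3),pt),(a,(543.9,-207.9),ps)):
    P=plane(c,[q],102)[0];print(q,P,ang(G,P))
# cap/hub ring recheck: cap centre clicks
qt=(373-35+373*70/400,173-35+198*70/400); print(qt,plane(b,[qt],126))
# bar end clicks (110mm): middle of bar end in both views
for c,G,q in((b,(543.3,-209.3),(338+143*.175,138+194*.175)),(a,(543.9,-207.9),(251+221*.175,136+243*.175))):
    P=plane(c,[q],102)[0];print('barend',P,ang(G,P))
E
```

```text
top 95 32 106 [np.float64(87.7), np.int64(153), np.float64(87.71), np.float64(-1.54)]
top 95 75 106 [np.float64(87.7), np.int64(65), np.float64(86.27), np.float64(-1.82)]
top 95 106 142 [np.float64(87.7), np.int64(38), np.float64(87.32), np.float64(-1.08)]
top 115 32 106 [np.float64(87.7), np.int64(145), np.float64(89.0), np.float64(-1.01)]
top 115 75 106 [np.float64(87.7), np.int64(64), np.float64(86.5), np.float64(-1.77)]
top 115 106 142 [np.float64(87.7), np.int64(38), np.float64(87.32), np.float64(-1.08)]
scene 95 32 106 [np.float64(87.7), np.int64(92), np.float64(87.21), np.float64(1.64)]
scene 95 75 106 [np.float64(87.7), np.int64(40), np.float64(86.77), np.float64(1.4)]
scene 95 106 142 [np.float64(87.7), np.int64(26), np.float64(84.72), np.float64(0.16)]
scene 115 32 106 [np.float64(87.7), np.int64(77), np.float64(86.94), np.float64(0.92)]
scene 115 75 106 [np.float64(87.7), np.int64(33), np.float64(88.34), np.float64(1.28)]
scene 115 106 142 [np.float64(87.7), np.int64(21), np.float64(84.06), np.float64(0.54)]
(351.125, 171.95) [548.88130499 -67.32162587 102.        ] (np.float64(87.74880753568156), np.float64(142.08803498045708))
(293.525, 186.225) [549.79504776 -64.70616869 102.        ] (np.float64(87.64256091550476), np.float64(143.31512450841046))
(403.275, 172.65) [[ 541.72828166 -210.96935084  126.        ]]
barend [ 548.50856721 -100.94257502  102.        ] (np.float64(87.24800225415764), np.float64(108.48253648106514))
barend [547.46943676 -99.31768554 102.        ] (np.float64(88.11718840694635), np.float64(108.64096783967481))
```

```bash
python3 - <<'E'
from h import *
from plant import close_job
o=get_obs();print(o['time'],o['contact_force'],np.abs(o['dq']).max()); print(close_job())
E
```

```text
20.95 [ 0.25210243 -0.09612538  0.01942864] 0.01571477676220661
the job is handed in; nothing more can be done
None
```

I did both steps in the order asked and handed the job in at 20.95 s. The arm was clear of everything and the contact force was near zero.

- **Turntable:** I pushed the long spoke about 89° clockwise with the shut fingertips. It ended at -91.9° (top view) and -91.8° (scene view). The direction to the gauge's column is -92.3°, so it falls about 0.45° short. A last 0.8 mm nudge to close that gap made no visible difference. The sculpture rode round standing, untouched.
- **Gauge arm:** I then pushed it about 69° counter-clockwise. The needle tip measured 87.75° (top) and 87.64° (scene), against a target of 87.7°.
- **Checks that disagreed:** Line fits to the gauge's bar put it up to about 0.8° to either side of the target, one way in the top view and the other way in the scene view. They average out on target. A few fits to short pieces of the bar and needle strayed further, down to about 84° on the needle alone in the scene view. I trusted the tip and bar-end points instead.
- **Other objects:** Nothing else, including the yellow look-alike, was pushed, and contact readings stayed within about 3 N. I did not measure those objects again at the end.

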